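# Index and lock the barrel of an angled drilling guide

### The arm

A 6-joint arm with a two-finger parallel gripper is mounted at the origin on a cart in front of the work surface, level with it; the furniture and walls round the work are solid. World frame = base frame: x ahead of the robot, y to its left, z up, the work surface at z = 0. Lengths are in mm, angles in rad, forces in N, time in s.
With the tool pointing down it reaches from about 350 to 850 mm from the base axis. Payload 8.1 kg.
Tool frame: the origin (TCP) lies midway between the tips of the shut fingers; the grasp point (between the pads) lies 19 mm behind it; z points along the fingers, y is the line along which they close (so a half turn about z gives the same grasp; the last joint's range is limited). The gripper opens to 85 mm and grips with 20 to 120 N. Pads are 22 mm wide; open, the fingers measure 114 mm over their backs; the gripper's body (76 mm by 85 mm) begins 54 mm behind the grasp point. The pads swing forward as they close: fully open they stand 13 mm farther back than shut.
Start: joints at [1.089, 0.13, 1.488, -0, 1.523, -0.085], TCP at [231.861, 553.395, 231.292] pointing down, gripper open.
Joint ranges: [-2.96, 2.96], [-0.89, 2.26], [0.02, 2.5], [-1.34, 4.48], [0, 2.73], [-2.66, 2.66]. Speed limits (rad/s): [2.39, 2.39, 2.79, 3.14, 3.14, 3.14].

### API

Orientations are given as [roll, pitch, yaw] about the fixed x, y, z axes, in that order (R = Rz(yaw) Ry(pitch) Rx(roll)).
In Python, from workcell import get_obs, camera, get_calibration, close_job gives the robot as it stands.
- The arm moves only by the tool carry_out, never from a script. Its argument "motion" is one flat list of numbers, 6 for each row, row after row: the shift along the tool's x, y, z in units of 0.6 m (1.0 is 0.6 m), then the turn, a rotation vector about the tool's x, y, z in units of 360 degrees (1.0 is 360 degrees). A call has exactly 8 rows; each row is the pose to reach, as a shift and turn from the pose commanded when the call began, along the tool's axes at that moment, turning the shorter way round; what a row does not reach only later rows make up. A row lasts 1/8 s, in which the tool goes at most 62.5 mm and 10.7 degrees, less where a joint would pass 70% of its speed; a pose out of reach is approached as far as the arm can. A call with a number of a shift or a turn outside -1 to 1 is refused whole. A call with a gripper value outside its range is refused whole. "jaw" is the closure, from -1 (fully open) to 1 (shut), set as the call begins (left out, the last holds). The fingers move at their own pace and stop on an object; the grip force is fixed at half the most. Time passes only in rows, so rows that repeat a pose let the fingers close, or fill a call up. It gives the time, the measured TCP pose, the force, the opening and the grip force at its end, in the units of the state.
- get_obs(): the state, without advancing time (a new reading comes with each control period).
- camera(name): name is "side" or "top"; returns the picture (480x640x3 uint8, red, green, blue); there is no depth.
- get_calibration(name): a dict with "vertical_fov" (degrees; the focal length in pixels is half the picture's height over the tangent of half this angle, whatever the lens; pixels are square), "cx", "cy" (the principal point, pixels), "extrinsics" (4x4, takes a point from camera to world coordinates). Camera axes: x right, y down, z forward; pixel columns grow to the right and rows downward; lengths in mm; the calibration is good to about 2 mm. A picture is of the moment at which its call begins. get_calibration takes no time and is no camera call.
- close_job(): hands the job in; it is judged then, once.
The state is a dict: "t": time; "joint_pos": joint angles; "dq": joint speeds; "effort": joint torques, N m; "position": TCP position; "eef_rot": TCP orientation; "wrist_force": force on the tool from outside, world axes, zero at the start; "ft_torque": the same for the moment, N m; "finger_gap": finger opening in mm; "gripper_force": force on a finger pad.
Only numpy, scipy, OpenCV 4.12 (cv2) and the standard library are available. Lean on these libraries where they do the work, as an engineer would, in place of code of your own. Each camera call takes 0.05 s, during which the arm holds its last target. There are 200 camera calls.

### The job

Set and lock the leaning barrel of the drilling guide. Turn the barrel by its knurled steel head until its red stripe faces the black slide, in line with the white line on the housing; then press on the flush black slide and push it all the way into the housing, where its nose holds the barrel still; last, turn the brass lock ring clockwise (looking down onto the end of the barrel) until it is tight against the housing. Leave the barrel on its mark with the slide home, and do not shift the things round about.

Things in the scene. Friction and masses are not known exactly. Their poses are not given: they have to be found in the camera images.
- jig: Drilling guide, fixed down: base 124 x 240 x 10 mm (x -62 to 62, y -65 to 175), blue block 76 x 70 x 62 mm tall, and on its +y side a deck with the black slide. Origin: under the block's centre, z up. The barrel leans 30 degrees from vertical to its front, -x: the axis passes (10, 0, 45) mm along (-sin 30, 0, cos 30). Round blue collar 42 mm wide below the ring; white line on its +y side.
- barrel_head (a point): Centre of the barrel's knurled steel head on the axis: 30 mm in diameter, 24 mm long (12 mm to the end, the top). Below it 5.5 mm of thinner neck, then the brass lock ring. z points outward (up) along the barrel's axis; y points to the red stripe, which runs along the head's side and over its end.
- barrel (a joint): Turn of the barrel, rad, growing clockwise looking down onto its end; 0: red stripe faces the slide (jig's +y) and the notch inside takes the slide's nose. Range -1.8 to 1.8; starts at 0.6 to 1.3, so turn it back anticlockwise. Drag 0.06 Nm, stays put; the ring goes with it. The nose enters, and centres the barrel, only within about 0.25 of 0.
- ring_center (a point): Centre of the knurled brass lock ring (49 mm in diameter, 18 mm tall) on the axis, 26.5 mm below the middle of the head; z outward along the barrel's axis. It overhangs the collar below it by 3.5 mm all round; the collar is bare for 25 mm or more below the ring, so fingertips can reach past the ring.
- lock_ring (a joint): Turn of the ring relative to the barrel, rad, growing clockwise looking down onto the barrel's end; 1.6 is hard against the housing, the end of its way. Starts at 0.2 to 0.6. Drag 0.2 Nm, more than the barrel's own: unless the slide holds the barrel, it turns along and the ring does not tighten. The ring stays at its height.
- slide_grip (a point): Middle of the ridged area (36 x 45 mm, along y) on top of the black flush slide, 30.5 mm above the worktop; moves with the slide. Axes as the jig's. The slide is 44 mm wide (x), 90 mm long (y), 0.5 mm proud of the rail on either side; this point is 20 mm outward (+y) of its middle.
- lock_slide (a joint): Travel of the slide in m, growing toward the housing (the jig's -y): 0 right out, 0.024 fully home; starts at 0 to 0.004. Drag 2 N, no spring. It stops after about 7 mm if the barrel is not on its mark.
- glue_bottle: Bystander: white glue bottle with a pointed grey cap, 58 mm across, 197 mm tall. Origin: middle of its underside.
- mug: Bystander: white mug with a handle, 78 mm across, 93 mm tall. Origin: middle of its underside.
- wax_tin: Bystander: round yellow and white tin, 95 mm across, 33 mm tall. Origin: middle of its underside.
- masking_tape: Bystander: roll of masking tape lying flat, 104 mm across, 25 mm tall. Origin: middle of its underside.
- offcut: Bystander: wooden board offcut 45 x 140 x 19 mm (long along its y). Origin: middle of its underside.
- pencil: Bystander: flat red carpenter's pencil 14 x 161 x 8 mm (long along its y). Origin: middle of its underside.
- tape_measure: Bystander: tape measure 38 x 84 mm, 68 mm tall. Origin: middle of its underside.

How it is judged (in metres and radians):
On the way, in this order (a step that is already met when the one before it is completed fails the run):
1. the barrel stands on its mark and the slide is home (value of joint lock_slide above 0.021 m and value of joint barrel between -0.15 and 0.15 rad), for 0.2 s.
2. the lock ring is tight, with the barrel held on its mark by the slide (all of step 1 and value of joint lock_ring above 1.47 rad), for 0.2 s.
At the end, for the whole second after the job is handed in: The ring is within 0.13 rad of hard tight (over 1.47), the slide within 3 mm of fully home, and the barrel within 0.15 rad of its mark (all of step 2); the robot touches nothing.
It fails at once if a bystander is shifted by more than 3 cm (distance of any of glue_bottle, mug, wax_tin, masking_tape, offcut, pencil, tape_measure from where it was at the start of the episode above 0.03 m).
It also fails if it takes over 67 s, if anything falls off the work surface, if the arm or the gripper's body presses on something with over 40 N, if the wrist force passes 120 N, or if a joint passes its speed limit or range.

## Working session

There is one attempt and no reset: what is moved stays moved. The work goes in short steps, Python scripts to look and compute and a tool call to move; the robot and the scene stay as the last step left them, time stands still between calls to the robot, and variables do not carry over. Pictures are saved under pics/ and viewed, at most 10 in all, crops included, and the job is handed in when it is done.

Besides the shell and the picture viewer there is one more tool, called after ">>>" as name(argument=value, ...) on one line, values as JSON. carry_out: Moves the arm, as the interface text tells. Shifts and turns lie within -1 to 1; 1 stands for 0.6 m of shift or 360 degrees of turn. Its arguments: {"type":"object","properties":{"motion":{"type":"array","items":{"type":"number"}},"jaw":{"type":"number"}},"required":["motion"]}

```bash
mkdir -p pics; ls
python3 - <<'E'
from workcell import *
import cv2
o=get_obs(); print(o)
for n in("side","top"):
    print(n,get_calibration(n)); cv2.imwrite(f"pics/{n}0.png",camera(n)[:,:,::-1])
E
```

```text
pics
{'t': 0.0, 'joint_pos': array([ 1.08858512e+00,  1.31157127e-01,  1.48928990e+00, -3.62446029e-07,
        1.52301676e+00, -8.54026397e-02]), 'dq': array([ 0.00020604,  0.0021351 , -0.00018188, -0.00059129,  0.00013812,
       -0.00105476]), 'effort': array([-1.80516148e-03, -5.69405973e+01, -5.00557387e+01, -2.90389371e-04,
        1.49467302e-02, -2.00429395e-05]), 'position': array([231.60653386, 552.88964237, 230.24102528]), 'eef_rot': array([-3.13972831e+00, -1.59244894e-04,  2.74478396e+00]), 'wrist_force': array([ 0.56164915,  0.25127259, -0.58099807]), 'ft_torque': array([ 0.03185701, -0.00282945,  0.01760932]), 'gripper_force': 0.0, 'finger_gap': 85.12707753848822}
side {'vertical_fov': 44.59224875910615, 'cx': 310.81773437862523, 'cy': 237.43947580865463, 'extrinsics': array([[ 9.99704114e-01, -2.34153539e-02, -6.58822342e-03,
         6.47286911e+02],
       [-7.44749929e-03, -5.52480658e-01,  8.33492446e-01,
        -9.34121376e+02],
       [-2.31563866e-02, -8.33196761e-01, -5.52491573e-01,
         7.61756381e+02],
       [ 0.00000000e+00,  0.00000000e+00,  0.00000000e+00,
         1.00000000e+00]])}
top {'vertical_fov': 57.937186227551784, 'cx': 322.00625005715233, 'cy': 239.24228463269907, 'extrinsics': array([[ 2.51566358e-02, -9.91607639e-01,  1.26812597e-01,
         5.04761536e+02],
       [-9.99626427e-01, -2.63077165e-02, -7.41010525e-03,
         6.53159503e+01],
       [ 1.06840668e-02, -1.26578810e-01, -9.91899015e-01,
         1.04321037e+03],
       [ 0.00000000e+00,  0.00000000e+00,  0.00000000e+00,
         1.00000000e+00]])}
```

View pics/top0.png

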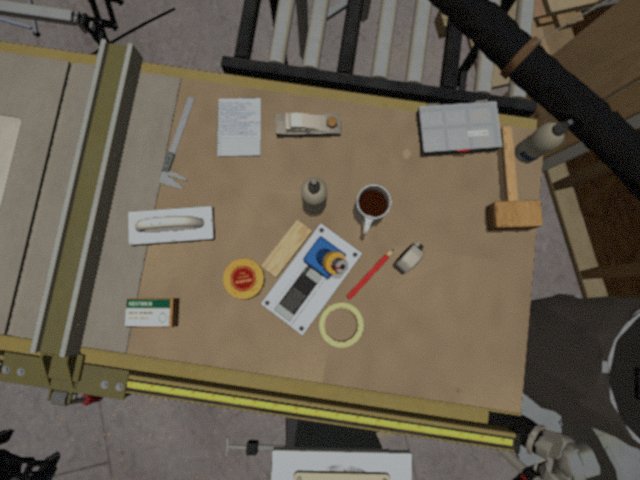

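View pics/side0.png

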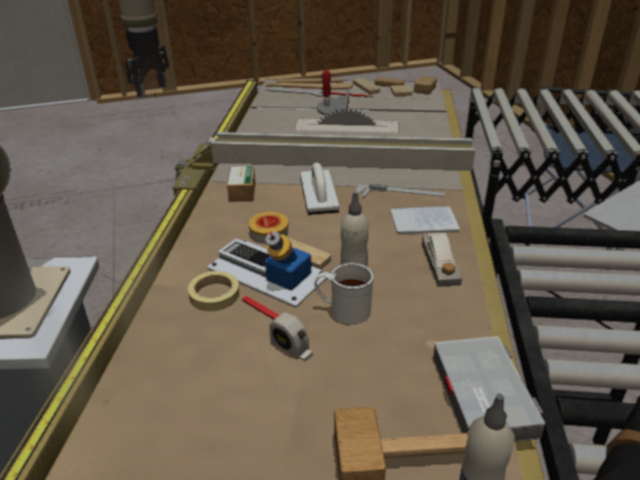

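The top view shows the jig plate with corners near (322,225), (361,243), (303,332) and (262,305). The block is at its upper right with the barrel head near (338,266), and the slide is near (297,292). The side view shows the head at about (273,240). Next I'll mask the plate, fit its rectangle at z=10, and make zoomed crops.

```bash
cat > h.py <<'E'
import numpy as np, cv2
from workcell import *
from scipy.spatial.transform import Rotation as R
def K(n):
    c=get_calibration(n); f=240/np.tan(np.radians(c["vertical_fov"]/2)); return f,c["cx"],c["cy"],np.array(c["extrinsics"])
def ray(n,u,v):
    f,cx,cy,E=K(n); d=E[:3,:3]@np.array([(u-cx)/f,(v-cy)/f,1]); return E[:3,3],d
def plane(n,u,v,z):
    o,d=ray(n,u,v); return o+d*(z-o[2])/d[2]
def proj(n,p):
    f,cx,cy,E=K(n); q=E[:3,:3].T@(np.asarray(p)-E[:3,3]); return np.array([cx+f*q[0]/q[2],cy+f*q[1]/q[2]])
def tri(u1,u2):
    A=[];b=[]
    for n,(u,v) in(("top",u1),("side",u2)):
        o,d=ray(n,u,v); d/=np.linalg.norm(d); P=np.eye(3)-np.outer(d,d); A.append(P); b.append(P@o)
    return np.linalg.lstsq(np.vstack(A),np.hstack(b),rcond=None)[0]
E
python3 - <<'E'
from h import *
t=cv2.imread("pics/top0.png"); s=cv2.imread("pics/side0.png")
hsv=cv2.cvtColor(t,cv2.COLOR_BGR2HSV)
m=((hsv[...,1]<45)&(hsv[...,2]>110)).astype(np.uint8)
blk=cv2.inRange(hsv,(95,90,30),(125,255,255))
m[:215]=0;m[345:]=0;m[:,:255]=0;m[:,370:]=0; blk[:215]=0;blk[345:]=0;blk[:,:255]=0;blk[:,370:]=0
n,l,st,_=cv2.connectedComponentsWithStats(m); k=1+np.argmax(st[1:,4])
pts=np.argwhere(l==k)[:,::-1].astype(float)
print(st[k])
W=np.array([plane("top",u,v,10)[:2] for u,v in pts],np.float32)
r=cv2.minAreaRect(W); print(r, cv2.boxPoints(r))
a=cv2.resize(t[215:345,250:370],None,fx=4,fy=4,interpolation=cv2.INTER_CUBIC)
b=cv2.resize(s[220:310,200:330],None,fx=5,fy=5,interpolation=cv2.INTER_CUBIC)[:,:650]
cv2.imwrite("pics/a.png",a);cv2.imwrite("pics/b.png",b)
E
```

```text
[ 261  223  101  112 3604]Traceback (most recent call last):
  File "<stdin>", line 10, in <module>
  File "h.py", line 9, in plane
    o,d=ray(n,u,v); return o+d*(z-o[2])/d[2]
        ~~~^^^^^^^
  File "h.py", line 7, in ray
    f,cx,cy,E=K(n); d=E[:3,:3]@np.array([(u-cx)/f,(v-cy)/f,1]); return E[:3,3],d
              ~^^^
  File "h.py", line 5, in K
    c=get_calibration(n); f=240/np.tan(np.radians(c["vertical_fov"]/2)); return f,c["cx"],c["cy"],np.array(c["extrinsics"])
ValueError: time passes only in moves, steps and waits
```

Too many calibration calls: I'll cache them.

```bash
sed -i 's/^def K/import functools\n@functools.lru_cache\ndef K/' h.py
python3 - <<'E'
from h import *
t=cv2.imread("pics/top0.png"); s=cv2.imread("pics/side0.png")
hsv=cv2.cvtColor(t,cv2.COLOR_BGR2HSV)
m=((hsv[...,1]<45)&(hsv[...,2]>110)).astype(np.uint8)
m[:215]=0;m[345:]=0;m[:,:255]=0;m[:,370:]=0
n,l,st,_=cv2.connectedComponentsWithStats(m); k=1+np.argmax(st[1:,4])
pts=np.argwhere(l==k)[:,::-1].astype(float)
W=np.array([plane("top",u,v,10)[:2] for u,v in pts],np.float32)
r=cv2.minAreaRect(W); print(r, cv2.boxPoints(r))
a=cv2.resize(t[215:345,250:370],None,fx=4,fy=4,interpolation=cv2.INTER_CUBIC)
b=cv2.resize(s[220:310,200:330],None,fx=5,fy=5,interpolation=cv2.INTER_CUBIC)[:,:650]
cv2.imwrite("pics/a.png",a);cv2.imwrite("pics/b.png",b)
E
```

```text
((543.6630859375, 80.53076171875), (127.43968963623047, 242.56686401367188), 55.18709182739258) [[407.70932   97.45599 ]
 [606.8617   -41.025074]
 [679.6168    63.60553 ]
 [480.46448  202.0866  ]]
```

View pics/a.png

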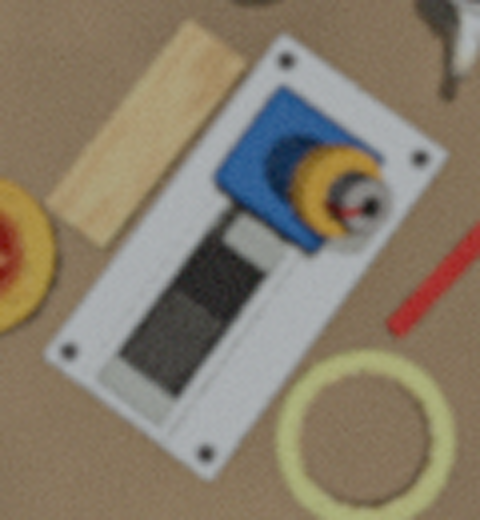

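View pics/b.png

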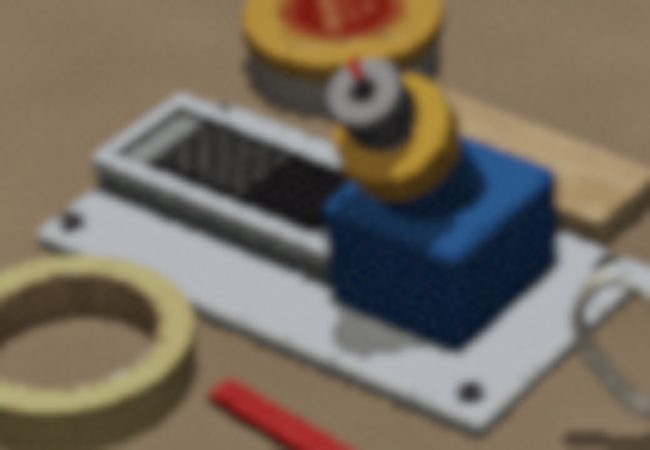

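The crops show the plate square-on. The hole in the end of the head is at crop (370,206) in the top view, i.e. pixel (342.5,266.5), and crop (362,90) in the side view, i.e. (272.4,238). The stripe points left/down in the top view and up in the side view. Next I'll triangulate the end, get the stripe angle and check the pose.

```bash
cat >> h.py <<'E'
yaw=np.radians(55.19); J=R.from_euler('z',yaw).as_matrix(); C=np.array([543.66,80.53,0]); O=C-J@[0,55,0]; O[2]=0
ax=J@[-.5,0,np.sqrt(.75)]; A0=O+J@[10,0,45]
def jw(p): return O+J@np.asarray(p,float)
def stripe(uv,n,s):  # angle of pixel on end-plane (clockwise from +y jig)
    o,d=ray(n,*uv); c=A0+s*ax; p=o+d*((c-o)@ax)/(d@ax)-c
    y=J@[0,1,0]; cw=np.cross(y,ax) # clockwise direction seen from top: -(ax x y)
    return np.arctan2(p@cw,p@y), np.linalg.norm(p)
E
python3 - <<'E'
from h import *
print("O",O,"ax",ax)
t=cv2.imread("pics/top0.png"); s=cv2.imread("pics/side0.png")
# crop->pix: resize maps (x+.5)/k-.5
pt=np.array([250+370.5/4-.5,215+206.5/4-.5]); ps=np.array([200+362.5/5-.5,220+90.5/5-.5])
E=tri(pt,ps); sE=(E-A0)@ax; print("end",E,"s",sE,"off axis",J.T@(E-A0-sE*ax))
def red(im,box):
    x0,x1,y0,y1=box; h=cv2.cvtColor(im[y0:y1,x0:x1],cv2.COLOR_BGR2HSV)
    m=((h[...,0]<12)|(h[...,0]>168))&(h[...,1]>90); q=np.argwhere(m)
    return q[:,::-1]+[x0,y0]
for n,im,b in(("top",t,(328,348,255,275)),("side",s,(264,282,230,245))):
    q=red(im,b); print(n,len(q),q.mean(0),[tuple(np.round(stripe(p,n,sE),2)) for p in q], stripe(q.mean(0),n,sE))
for p in[(56,-59,10),(-56,-59,10),(-38,-35,62),(38,-35,62),(38,35,62),(-22,75,30.5),(0,95,30.5)]: print(p,proj("top",jw(p)).round(1),proj("side",jw(p)).round(1))
E
```

```text
O [588.81772736  49.13287179   0.        ] ax [-0.28542844 -0.41052479  0.8660254 ]
end [564.77702137  14.85390753 134.52575556] s 103.46584451811772 off axis [-0.13560956  0.17022928 -0.07829422]
top 22 [335.45454545 267.36363636] [(np.float64(1.09), np.float64(24.21)), (np.float64(1.0), np.float64(23.82)), (np.float64(1.0), np.float64(21.5)), (np.float64(1.0), np.float64(19.18)), (np.float64(0.9), np.float64(21.31)), (np.float64(0.89), np.float64(18.99)), (np.float64(0.88), np.float64(16.67)), (np.float64(0.86), np.float64(14.35)), (np.float64(0.84), np.float64(12.03)), (np.float64(0.81), np.float64(9.71)), (np.float64(0.75), np.float64(7.41)), (np.float64(0.65), np.float64(5.14)), (np.float64(0.8), np.float64(21.33)), (np.float64(0.78), np.float64(19.05)), (np.float64(0.75), np.float64(16.77)), (np.float64(0.71), np.float64(14.5)), (np.float64(0.66), np.float64(12.26)), (np.float64(0.59), np.float64(10.06)), (np.float64(0.48), np.float64(7.93)), (np.float64(0.67), np.float64(19.34)), (np.float64(0.62), np.float64(17.14)), (np.float64(0.57), np.float64(14.97))] (np.float64(0.8208188708223095), np.float64(15.627159994206382))
side 8 [270.375 233.25 ] [(np.float64(0.67), np.float64(14.6)), (np.float64(0.8), np.float64(13.58)), (np.float64(0.48), np.float64(13.81)), (np.float64(0.61), np.float64(12.45)), (np.float64(0.76), np.float64(11.34)), (np.float64(0.52), np.float64(10.37)), (np.float64(0.7), np.float64(9.12)), (np.float64(0.6), np.float64(6.97))] (np.float64(0.6441225198712313), np.float64(11.458278470555527))
(56, -59, 10) [320.8 225.9] [325.8 273.1]
(-56, -59, 10) [358.5 253.3] [295.1 301.6]
(-38, -35, 62) [348.  254.9] [289.6 272.3]
(38, -35, 62) [321.1 235.3] [311.2 253.7]
(38, 35, 62) [302.8 259.9] [284.1 243.6]
(-22, 75, 30.5) [313.8 290.2] [252.9 263.5]
(0, 95, 30.5) [301.  291.5] [252.2 255.5]
```

```bash
cat >> h.py <<'E'
sH,sR=91.5,65.0
jy=J@[0,1,0]; CW=np.cross(jy,ax)
def Rt(phi):  # tool down the barrel axis, y at phi clockwise from jig +y
    y=np.cos(phi)*jy+np.sin(phi)*CW; z=-ax; return np.column_stack([np.cross(y,z),y,z])
def delta(p,Rm,o=None):
    o=o or get_obs(); R0=R.from_euler('xyz',o["eef_rot"]).as_matrix()
    d=R0.T@(np.asarray(p)-o["position"])/600; w=R.from_matrix(R0.T@Rm).as_rotvec()/(2*np.pi)
    return d,w
def wrist(Rm,q1,q23):
    M=R.from_euler('y',-q23).as_matrix()@R.from_euler('z',-q1).as_matrix()@Rm@R.from_euler('z',-np.pi/2).as_matrix()
    z=M[:,2]; q4=np.arctan2(z[1],z[0]); q5=np.arccos(z[2])
    N=R.from_euler('y',-q5).as_matrix()@R.from_euler('z',-q4).as_matrix()@M
    return q4,q5,np.arctan2(N[1,0],N[0,0])
E
python3 - <<'E'
from h import *
o=get_obs(); R0=R.from_euler('xyz',o["eef_rot"]).as_matrix(); print(wrist(R0,o["joint_pos"][0],sum(o["joint_pos"][1:3])))
for ph in np.radians([-180,-135,-90,-45,0,45,90,135]):
    print(round(np.degrees(ph)),[np.round(wrist(Rt(ph),.05,q),2).tolist() for q in(1.7,2.2)])
print("mug/bottle",plane("top",372,203,93),plane("top",314,185,190))
print("pad",plane("top",250+172/4,215+343/4,30.5), J.T@(plane("top",250+172/4,215+343/4,30.5)-O))
for ph in(-90,-45,0,45,90):
    print(ph,[x.round(4).tolist() for x in delta(A0+(sH+60)*ax,Rt(np.radians(ph)))])
E
```

```text
(np.float64(-2.2917715752969827e-05), np.float64(1.5230099926944898), np.float64(-0.08537872330667037))
-180 [[0.45, 1.14, 0.53], [0.65, 0.71, 0.21]]
-135 [[0.45, 1.14, 1.32], [0.65, 0.71, 0.99]]
-90 [[0.45, 1.14, 2.1], [0.65, 0.71, 1.78]]
-45 [[0.45, 1.14, 2.89], [0.65, 0.71, 2.56]]
0 [[0.45, 1.14, -2.61], [0.65, 0.71, -2.94]]
45 [[0.45, 1.14, -1.83], [0.65, 0.71, -2.15]]
90 [[0.45, 1.14, -1.04], [0.65, 0.71, -1.36]]
135 [[0.45, 1.14, -0.25], [0.65, 0.71, -0.58]]
mug/bottle [710.89056043 -51.4965844   93.        ] [723.61413704  77.85031306 190.        ]
pad [489.17282142 121.17321141  30.5       ] [  2.26571142 122.93813226  30.5       ]
-90 [[-0.8507, -0.6514, 0.0912], [0.0128, -0.1214, -0.4514]]
-45 [[-0.8507, -0.6514, 0.0912], [-0.0288, -0.0975, -0.3322]]
0 [[-0.8507, -0.6514, 0.0912], [-0.0568, -0.0702, -0.2111]]
45 [[-0.8507, -0.6514, 0.0912], [-0.0745, -0.0404, -0.0893]]
90 [[-0.8507, -0.6514, 0.0912], [-0.0833, -0.0088, 0.0328]]
```

Run:
```python
from h import *
print(*[x.round(4).tolist() for x in delta(A0+(sH+70)*ax,Rt(np.radians(130)))], A0+(sH+70)*ax)
```

```text
[-0.8489, -0.6595, 0.0768] [-0.0839, 0.0209, 0.1412] [548.42960334  -8.95638658 184.86310271]
```

>>> carry_out(motion=[-0.085,-0.066,0.0,-0.01,0.003,0.018,-0.17,-0.132,0.0,-0.02,0.005,0.035,-0.255,-0.198,0.0,-0.03,0.008,0.053,-0.34,-0.264,0.0,-0.042,0.01,0.07,-0.425,-0.33,0.0,-0.052,0.013,0.088,-0.51,-0.396,0.0,-0.063,0.016,0.106,-0.595,-0.46,0.02,-0.073,0.018,0.124,-0.68,-0.528,0.04,-0.084,0.021,0.141], jaw=-1)

```text
t: 1.1
position: [477.8, 117.5, 211.0]
eef_rot: [2.72, -0.33, 1.905]
wrist_force: [0.5, -0.3, 0.4]
finger_gap: 85.6
gripper_force: 0.0
```

Run:
```python
from h import *
o=get_obs(); print(o["joint_pos"].round(2), o["t"])
print(*[x.round(4).tolist() for x in delta(A0+(sH+70)*ax,Rt(np.radians(130)))])
```

```text
[-0.23 -0.49  2.16  0.51  1.29 -0.59] 1.1
[-0.2389, 0.0531, -0.0153] [0.0009, -0.0003, -0.0003]
```

>>> carry_out(motion=[-0.06,0.013,-0.004,0,0,0,-0.12,0.027,-0.008,0,0,0,-0.18,0.04,-0.012,0,0,0,-0.22,0.05,-0.015,0.001,0,0,-0.239,0.053,-0.015,0.001,0,0,-0.239,0.053,-0.015,0.001,0,0,-0.239,0.053,-0.015,0.001,0,0,-0.239,0.053,-0.015,0.001,0,0])

```text
t: 2.1
position: [547.7, -5.8, 184.5]
eef_rot: [2.729, -0.329, 1.909]
wrist_force: [0.5, -0.6, 0.2]
finger_gap: 85.5
gripper_force: 0.0
```

Run:
```python
from h import *
o=get_obs(); print(o["joint_pos"].round(2), o["t"])
print(*[x.round(4).tolist() for x in delta(A0+(sH-12)*ax,Rt(np.radians(130)))])
t=camera("top")[:,:,::-1]; s=camera("side")[:,:,::-1]
a=cv2.resize(t[200:320,270:410],None,fx=4,fy=4,interpolation=cv2.INTER_CUBIC)
b=cv2.resize(s[160:300,210:330],None,fx=3.43,fy=3.43,interpolation=cv2.INTER_CUBIC)
cv2.imwrite("pics/c.png",np.hstack([a[:480],b[:480]])[:, :800]) if a.shape[0]==b.shape[0] else cv2.imwrite("pics/c.png",cv2.resize(b,(412,480)))
```

```text
[-0.45 -0.15  1.95  0.54  1.3  -0.85] 2.1
[-0.0052, 0.001, 0.1344] [-0.0008, -0.0004, 0.0003]
```

View pics/c.png

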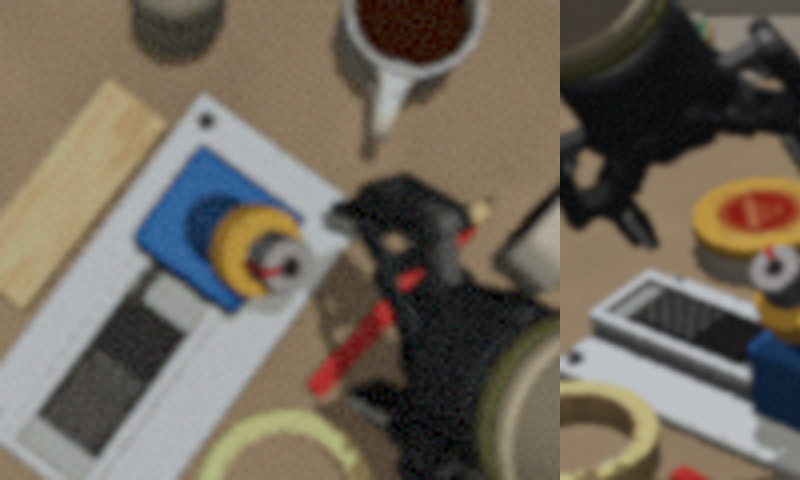

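The gripper is lined up outside the head, with its fingers straddling the axis. Moving in along the axis.

>>> carry_out(motion=[-0.004,0.001,0.02,-0.001,0,0,-0.005,0.001,0.045,-0.001,0,0,-0.005,0.001,0.07,-0.001,0,0,-0.005,0.001,0.095,-0.001,0,0,-0.005,0.001,0.12,-0.001,0,0,-0.005,0.001,0.134,-0.001,0,0,-0.005,0.001,0.134,-0.001,0,0,-0.005,0.001,0.134,-0.001,0,0])

```text
t: 3.2
position: [572.3, 23.7, 114.3]
eef_rot: [2.723, -0.328, 1.908]
wrist_force: [0.7, -0.2, 0.3]
finger_gap: 85.3
gripper_force: 0.0
```

Run:
```python
from h import *
o=get_obs(); print(o["joint_pos"].round(2), o["t"])
print(*[x.round(4).tolist() for x in delta(A0+(sH-12)*ax,Rt(np.radians(130)))])
```

```text
[-0.37 -0.03  1.97  0.57  1.14 -0.87] 3.2
[0.0014, -0.0007, 0.0011] [0.0003, -0.0003, 0.0002]
```

>>> carry_out(motion=[0.001,-0.001,0,0,0,0,0.001,-0.001,0,0,0,0,0.001,-0.001,0,0,0,0,0.001,-0.001,0,0,0,0,0.001,-0.001,0,0,0,0,0.001,-0.001,0,0,0,0,0.001,-0.001,0,0,0,0,0.001,-0.001,0,0,0,0], jaw=1)

```text
t: 4.2
position: [571.2, 24.1, 114.2]
eef_rot: [2.723, -0.328, 1.908]
wrist_force: [-5.5, -2.2, 5.4]
finger_gap: 27.4
gripper_force: 58.7
```

>>> carry_out(motion=[0,0,0,0,0,-0.018,0,0,0,0,0,-0.036,0,0,0,0,0,-0.054,0,0,0,0,0,-0.072,0,0,0,0,0,-0.09,0,0,0,0,0,-0.107,0,0,0,0,0,-0.107,0,0,0,0,0,-0.107])

```text
t: 5.2
position: [571.5, 24.2, 114.4]
eef_rot: [2.616, -0.014, 2.511]
wrist_force: [-2.9, -0.3, 6.0]
finger_gap: 27.5
gripper_force: 58.8
```

>>> carry_out(motion=[0,0,0,0,0,0,0,0,0,0,0,0,0,0,0,0,0,0,0,0,0,0,0,0,0,0,0,0,0,0,0,0,0,0,0,0,0,0,0,0,0,0,0,0,0,0,0,0], jaw=-1)

```text
t: 6.2
position: [571.3, 24.4, 113.8]
eef_rot: [2.616, -0.013, 2.513]
wrist_force: [0.0, 0.4, -0.5]
finger_gap: 85.6
gripper_force: 0.0
```

>>> carry_out(motion=[0,0,-0.03,0,0,0,0,0,-0.07,0,0,0,0,0,-0.11,0,0,0,0,0,-0.15,0,0,0,0,0,-0.18,0,0,0,0,0,-0.2,0,0,0,0,0,-0.2,0,0,0,0,0,-0.2,0,0,0])

```text
t: 7.2
position: [536.7, -24.9, 216.8]
eef_rot: [2.616, -0.014, 2.513]
wrist_force: [-0.3, 1.1, 0.3]
finger_gap: 85.6
gripper_force: 0.0
```

Run:
```python
from h import *
print(get_obs()["joint_pos"].round(2))
t=camera("top")[:,:,::-1]; s=camera("side")[:,:,::-1]
cv2.imwrite("pics/t1.png",t);cv2.imwrite("pics/s1.png",s)
sE=103.5
for n,im,(x0,x1,y0,y1) in(("top",t,(328,352,255,275)),("side",s,(264,282,228,245))):
    h=cv2.cvtColor(np.ascontiguousarray(im[y0:y1,x0:x1]),cv2.COLOR_BGR2HSV)
    q=np.argwhere(((h[...,0]<12)|(h[...,0]>168))&(h[...,1]>90))[:,::-1]+[x0,y0]
    a=np.array([stripe(p,n,sE) for p in q]); print(n,len(q),[tuple(x) for x in a.round(2).tolist()])
a=cv2.resize(t[240:300,310:370],(480,480),interpolation=cv2.INTER_CUBIC)
b=cv2.resize(s[215:255,250:290],(320,320),interpolation=cv2.INTER_CUBIC)
b=cv2.copyMakeBorder(b,0,160,0,0,cv2.BORDER_CONSTANT)
cv2.imwrite("pics/d.png",np.hstack([a,b]))
```

```text
[-0.5  -0.2   1.93  0.53  1.38 -1.53]
top 10 [(0.25, 8.97), (0.04, 7.38), (0.08, 10.36), (-0.13, 9.08), (0.32, 16.73), (0.22, 14.95), (0.1, 13.34), (-0.05, 11.98), (0.12, 16.33), (-0.01, 14.92)]
side 11 [(0.13, 17.2), (0.2, 15.32), (-0.02, 17.84), (0.02, 15.82), (0.07, 13.83), (0.15, 11.9), (-0.14, 16.77), (-0.11, 14.67), (-0.07, 12.59), (-0.02, 10.55), (0.06, 8.55)]
```

View pics/d.png

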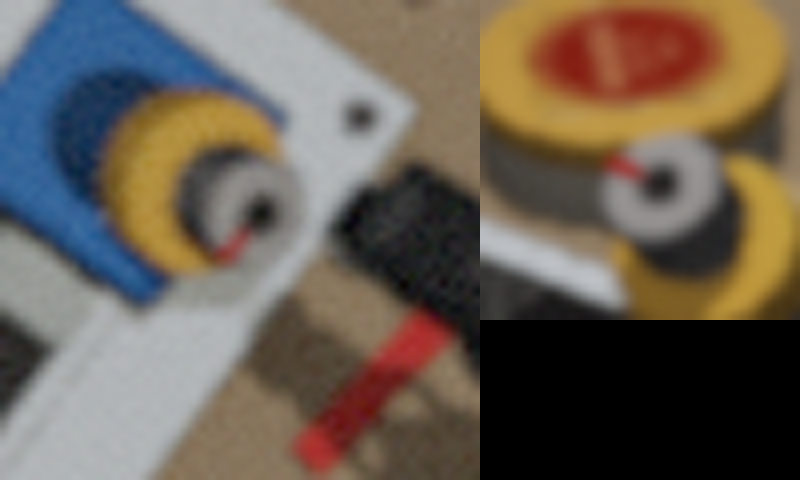

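The stripe now points at the slide: it measures about 0.05 rad or less off the mark in both views. Next I'll hover over the slide with the gripper shut and pointing down.

```bash
cat >> h.py <<'E'
RD=R.from_euler('xyz',[np.pi,0,yaw+np.pi/2]).as_matrix()
def pr(p,Rm): print(*[x.round(4).tolist() for x in delta(p,Rm)])
E
python3 - <<'E'
from h import *
pr(jw([0,123,160]),RD)
E
```

```text
[0.2054, 0.0779, 0.1577] [0.0837, -0.0015, -0.0038]
```

>>> carry_out(motion=[0.04,0.015,0.02,0.01,0,0,0.08,0.03,0.05,0.025,0,0,0.12,0.045,0.08,0.04,0,-0.001,0.16,0.06,0.11,0.06,-0.001,-0.002,0.19,0.07,0.14,0.075,-0.001,-0.003,0.205,0.078,0.158,0.084,-0.0015,-0.004,0.205,0.078,0.158,0.084,-0.0015,-0.004,0.205,0.078,0.158,0.084,-0.0015,-0.004], jaw=1)

```text
t: 8.3
position: [488.4, 118.7, 160.3]
eef_rot: [-3.14, 0.001, 2.535]
wrist_force: [-0.6, -0.1, -0.2]
finger_gap: -0.1
gripper_force: 0.0
```

Run:
```python
from h import *
pr(jw([0,123,37]),RD)
```

```text
[0.0017, 0.0007, 0.2055] [-0.0003, 0.0002, 0.0002]
```

>>> carry_out(motion=[0.002,0.001,0.03,0,0,0,0.002,0.001,0.07,0,0,0,0.002,0.001,0.11,0,0,0,0.002,0.001,0.15,0,0,0,0.002,0.001,0.18,0,0,0,0.002,0.001,0.2,0,0,0,0.002,0.001,0.205,0,0,0,0.002,0.001,0.205,0,0,0])

```text
t: 9.3
position: [488.4, 119.7, 38.1]
eef_rot: [-3.14, 0.003, 2.535]
wrist_force: [0.1, 0.4, 0.9]
finger_gap: 0.3
gripper_force: 0.0
```

Run:
```python
from h import *
o=get_obs();print(J.T@(o["position"]-O))
pr(jw([0,123,29]),RD); pr(jw([0,93,29]),RD)
```

```text
[  0.63363457 122.68745579  38.07817254]
[0.0006, -0.001, 0.0151] [-0.0002, 0.0004, 0.0001]
[-0.0494, -0.0011, 0.0153] [-0.0002, 0.0004, 0.0001]
```

>>> carry_out(motion=[0,-0.001,0.004,0,0,0,0,-0.001,0.008,0,0,0,0,-0.001,0.011,0,0,0,0,-0.001,0.013,0,0,0,0,-0.001,0.014,0,0,0,0,-0.001,0.015,0,0,0,0,-0.001,0.015,0,0,0,0,-0.001,0.015,0,0,0])

```text
t: 10.3
position: [488.7, 118.7, 30.3]
eef_rot: [-3.14, 0.004, 2.535]
wrist_force: [-4.1, -3.7, 14.8]
finger_gap: -0.0
gripper_force: 7.2
```

>>> carry_out(motion=[-0.005,0,0,0,0,0,-0.011,0,0,0,0,0,-0.017,0,0,0,0,0,-0.023,0,0,0,0,0,-0.029,0,0,0,0,0,-0.035,0,0,0,0,0,-0.041,0,0,0,0,0,-0.045,0,0,0,0,0])

```text
t: 11.3
position: [509.9, 104.8, 30.3]
eef_rot: [-3.141, 0.001, 2.535]
wrist_force: [-10.1, 4.8, 17.5]
finger_gap: -0.1
gripper_force: 8.9
```

Run:
```python
from h import *
o=get_obs();print(J.T@(o["position"]-O),J.T@o["wrist_force"])
```

```text
[ 0.6590498  96.57933311 30.34834646] [-1.8285878  11.04640956 17.47150273]
```

>>> carry_out(motion=[-0.045,0,-0.005,0,0,0,-0.002,0,-0.04,0,0,0,0,0,-0.08,0,0,0,0,0,-0.12,0,0,0,0,0,-0.17,0,0,0,0,0,-0.22,0,0,0,0,0,-0.25,0,0,0,0,0,-0.25,0,0,0])

```text
t: 12.3
position: [510.8, 104.3, 180.1]
eef_rot: [-3.142, 0.004, 2.535]
wrist_force: [0.3, 0.2, 0.6]
finger_gap: 0.1
gripper_force: 0.0
```

Run:
```python
from h import *
o=get_obs();print(o["position"],o["joint_pos"].round(2))
t=cv2.imread("pics/t1.png");s1=cv2.imread("pics/s1.png"); t2=camera("top")[:,:,::-1];s=camera("side")[:,:,::-1]
c=lambda i:cv2.resize(i[225:305,210:310],(400,320),interpolation=cv2.INTER_CUBIC)
d=lambda i:cv2.resize(i[240:340,255:365],(352,320),interpolation=cv2.INTER_CUBIC)
cv2.imwrite("pics/e.png",np.hstack([c(s1),c(s)]))
for ph in (95,100,110): pr(A0+(sR+95)*ax,Rt(np.radians(ph)))
```

```text
[510.79978042 104.29985242 180.0837601 ] [ 0.11 -0.06  1.77 -0.    1.42 -0.86]
[-0.1611, -0.1164, -0.0094] [-0.0837, 0.0038, 0.0137]
[-0.1611, -0.1164, -0.0094] [-0.0836, 0.0075, 0.0273]
[-0.1611, -0.1164, -0.0094] [-0.0829, 0.0148, 0.0544]
```

View pics/e.png

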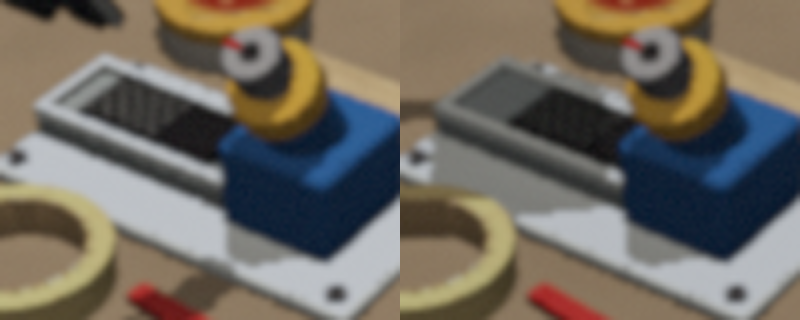

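Run:
```python
from h import *
f=lambda x,y:(J.T@(plane("side",210+x/4,225+y/4,30.5)-O)).round(1)
for p in((107,75),(85,108),(133,90),(113,122)): print(f(*p))
```

```text
[ 17.  153.2  30.5]
[-14.3 142.4  30.5]
[ 13.4 131.3  30.5]
[-16.2 120.7  30.5]
```

The slide has moved about 22 mm inward, and the side force rose against a stop, so it is home. Next is the ring.

>>> carry_out(motion=[-0.03,-0.02,-0.01,-0.01,0.001,0.004,-0.06,-0.045,-0.02,-0.025,0.002,0.008,-0.09,-0.065,-0.02,-0.04,0.004,0.013,-0.12,-0.085,-0.02,-0.055,0.005,0.018,-0.145,-0.105,-0.015,-0.07,0.007,0.023,-0.161,-0.116,-0.009,-0.0836,0.0075,0.0273,-0.161,-0.116,-0.009,-0.0836,0.0075,0.0273,-0.161,-0.116,-0.009,-0.0836,0.0075,0.0273], jaw=-1)

```text
t: 13.4
position: [548.9, -7.8, 183.6]
eef_rot: [2.625, -0.088, 2.382]
wrist_force: [0.4, 0.3, 0.7]
finger_gap: 85.4
gripper_force: 0.0
```

Run:
```python
from h import *
pr(A0+50*ax,Rt(np.radians(100)))
```

```text
[-0.0007, -0.0006, 0.183] [-0.0001, -0.0001, -0.0001]
```

>>> carry_out(motion=[-0.001,-0.001,0.025,0,0,0,-0.001,-0.001,0.055,0,0,0,-0.001,-0.001,0.085,0,0,0,-0.001,-0.001,0.115,0,0,0,-0.001,-0.001,0.145,0,0,0,-0.001,-0.001,0.17,0,0,0,-0.001,-0.001,0.183,0,0,0,-0.001,-0.001,0.183,0,0,0])

```text
t: 14.4
position: [580.7, 36.6, 88.5]
eef_rot: [2.624, -0.087, 2.383]
wrist_force: [0.5, 0.0, -0.1]
finger_gap: 85.6
gripper_force: 0.0
```

Run:
```python
from h import *
pr(A0+50*ax,Rt(np.radians(100)))
```

```text
[0.0008, -0.0004, 0.0002] [0.0001, -0.0001, 0.0]
```

>>> carry_out(motion=[0.001,0,0,0,0,0,0.001,0,0,0,0,0,0.001,0,0,0,0,0,0.001,0,0,0,0,0,0.001,0,0,0,0,0,0.001,0,0,0,0,0,0.001,0,0,0,0,0,0.001,0,0,0,0,0], jaw=1)

```text
t: 15.4
position: [580.3, 35.5, 89.8]
eef_rot: [2.624, -0.085, 2.382]
wrist_force: [-8.9, -6.3, 7.3]
finger_gap: 46.8
gripper_force: 59.6
```

>>> carry_out(motion=[0,0,0,0,0,0.018,0,0,0,0,0,0.037,0,0,0,0,0,0.056,0,0,0,0,0,0.075,0,0,0,0,0,0.094,0,0,0,0,0,0.113,0,0,0,0,0,0.132,0,0,0,0,0,0.15])

```text
t: 16.4
position: [579.4, 35.2, 89.2]
eef_rot: [2.896, -0.465, 1.473]
wrist_force: [-16.9, -10.1, 9.2]
finger_gap: 46.7
gripper_force: 60.3
```

Run:
```python
from h import *
o=get_obs(); print(o["joint_pos"].round(2),ax@o["ft_torque"],o["ft_torque"],J.T@(o["position"]-A0-50*ax))
pr(A0+50*ax,Rt(np.radians(100)))
```

```text
[-0.34  0.02  1.97  0.58  1.08 -0.44] 0.25247512676844014 [-1.08287984  1.6567038   0.7199655 ] [-1.84645657 -0.20291587  0.94783828]
[0.0018, 0.0005, 0.0029] [-0.0002, 0.0002, -0.1505]
```

>>> carry_out(motion=[0,0,0,0,0,0.005,0,0,0,0,0,0.01,0,0,0,0,0,0.014,0,0,0,0,0,0.018,0,0,0,0,0,0.022,0,0,0,0,0,0.026,0,0,0,0,0,0.03,0,0,0,0,0,0.03])

```text
t: 17.4
position: [579.1, 35.3, 89.2]
eef_rot: [2.992, -0.502, 1.267]
wrist_force: [-17.8, -10.5, 10.8]
finger_gap: 46.8
gripper_force: 60.4
```

Run:
```python
from h import *
o=get_obs(); print(o["joint_pos"].round(2),ax@o["ft_torque"],o["ft_torque"],J.T@(o["position"]-A0-50*ax))
pr(A0+50*ax,Rt(np.radians(100)))
```

```text
[-0.34  0.02  1.97  0.58  1.08 -0.26] 0.08424176815798029 [-1.03250888  1.83954937  0.6289827 ] [-1.91907831  0.03985357  0.8601389 ]
[0.002, 0.0006, 0.0028] [-0.0002, 0.0001, -0.1799]
```

>>> carry_out(motion=[0,0,0,0,0,0.005,0,0,0,0,0,0.01,0,0,0,0,0,0.014,0,0,0,0,0,0.018,0,0,0,0,0,0.022,0,0,0,0,0,0.026,0,0,0,0,0,0.03,0,0,0,0,0,0.03])

```text
t: 18.4
position: [578.9, 35.3, 89.1]
eef_rot: [3.098, -0.52, 1.052]
wrist_force: [-20.0, -10.4, 11.8]
finger_gap: 47.3
gripper_force: 60.5
```

Run:
```python
from h import *
o=get_obs(); print(o["joint_pos"].round(2),ax@o["ft_torque"],o["ft_torque"],J.T@(o["position"]-A0-50*ax))
pr(A0+50*ax,Rt(np.radians(100)))
```

```text
[-0.34  0.02  1.97  0.58  1.08 -0.07] 0.015411661504218107 [-1.00274066  2.02047557  0.6450807 ] [-1.96465882  0.24597773  0.81357682]
[0.0021, 0.0006, 0.0028] [-0.0003, 0.0001, -0.2099]
```

>>> carry_out(motion=[0,0,0,0,0,0.003,0,0,0,0,0,0.006,0,0,0,0,0,0.009,0,0,0,0,0,0.012,0,0,0,0,0,0.015,0,0,0,0,0,0.018,0,0,0,0,0,0.021,0,0,0,0,0,0.024])

```text
t: 19.4
position: [578.8, 35.4, 89.1]
eef_rot: [-3.098, -0.52, 0.879]
wrist_force: [-20.6, -9.8, 12.9]
finger_gap: 47.2
gripper_force: 60.6
```

Run:
```python
from h import *
o=get_obs(); print(o["joint_pos"].round(2),ax@o["ft_torque"],o["ft_torque"],o["effort"][5],J.T@(o["position"]-A0-50*ax))
pr(A0+50*ax,Rt(np.radians(100)))
t=camera("top")[:,:,::-1]; s=camera("side")[:,:,::-1]
a=cv2.resize(t[230:290,310:380],(560,480),interpolation=cv2.INTER_CUBIC)
b=cv2.resize(s[215:255,250:280],(240,320),interpolation=cv2.INTER_CUBIC)
cv2.imwrite("pics/g.png",np.hstack([a,cv2.copyMakeBorder(b,0,160,0,0,cv2.BORDER_CONSTANT)]))
```

```text
[-0.34  0.02  1.97  0.58  1.08  0.08] 0.4911173681714071 [-1.11513993  2.03281802  1.16318403] 0.14034963212907314 [-2.02664809  0.42319186  0.76519232]
[0.0023, 0.0005, 0.0028] [-0.0004, 0.0002, -0.2339]
```

>>> carry_out(motion=[0,0,0,0,0,0.002,0,0,0,0,0,0.004,0,0,0,0,0,0.006,0,0,0,0,0,0.008,0,0,0,0,0,0.01,0,0,0,0,0,0.012,0,0,0,0,0,0.014,0,0,0,0,0,0.016])

```text
t: 20.5
position: [578.7, 35.5, 89.1]
eef_rot: [-3.042, -0.513, 0.764]
wrist_force: [-20.5, -9.8, 12.6]
finger_gap: 46.6
gripper_force: 60.7
```

Run:
```python
from h import *
o=get_obs(); print(o["joint_pos"].round(2),ax@o["ft_torque"],o["ft_torque"],o["effort"][5],J.T@(o["position"]-A0-50*ax))
```

```text
[-0.34  0.02  1.97  0.58  1.08  0.18] 0.645436186355359 [-1.21561522  2.02943441  1.30665702] 0.4786827228963375 [-2.01803516  0.53656266  0.77762005]
```

>>> carry_out(motion=[0,0,0,0,0,-0.001,0,0,0,0,0,-0.001,0,0,0,0,0,-0.001,0,0,0,0,0,-0.001,0,0,0,0,0,-0.001,0,0,0,0,0,-0.001,0,0,0,0,0,-0.001,0,0,0,0,0,-0.001], jaw=-1)

```text
t: 21.5
position: [580.5, 36.7, 89.2]
eef_rot: [-3.046, -0.517, 0.77]
wrist_force: [-0.1, -0.2, -0.9]
finger_gap: 85.7
gripper_force: 0.0
```

>>> carry_out(motion=[0,0,-0.03,0,0,0,0,0,-0.07,0,0,0,0,0,-0.11,0,0,0,0,0,-0.15,0,0,0,0,0,-0.19,0,0,0,0,0,-0.23,0,0,0,0,0,-0.25,0,0,0,0,0,-0.25,0,0,0])

```text
t: 22.5
position: [537.9, -25.7, 220.2]
eef_rot: [-3.048, -0.517, 0.77]
wrist_force: [0.1, -0.3, 0.4]
finger_gap: 85.4
gripper_force: 0.0
```

Run:
```python
from h import *
t=camera("top")[:,:,::-1]; s=camera("side")[:,:,::-1]
sE=103.5
for n,im,(x0,x1,y0,y1) in(("top",t,(328,352,255,275)),("side",s,(264,282,228,245))):
    h=cv2.cvtColor(np.ascontiguousarray(im[y0:y1,x0:x1]),cv2.COLOR_BGR2HSV)
    q=np.argwhere(((h[...,0]<12)|(h[...,0]>168))&(h[...,1]>90))[:,::-1]+[x0,y0]
    a=np.array([stripe(p,n,sE) for p in q]); print(n,len(q),[tuple(x) for x in a.round(2).tolist()])
c=lambda i:cv2.resize(i[215:305,210:310],(400,360),interpolation=cv2.INTER_CUBIC)
d=lambda i:cv2.resize(i[235:325,270:370],(400,360),interpolation=cv2.INTER_CUBIC)
cv2.imwrite("pics/f.png",np.hstack([c(s),d(t)]))
```

```text
top 13 [(0.29, 5.98), (0.67, 19.36), (0.25, 8.97), (0.04, 7.38), (0.23, 11.96), (0.08, 10.36), (-0.13, 9.08), (0.32, 16.73), (0.22, 14.95), (0.1, 13.34), (-0.05, 11.98), (0.12, 16.33), (-0.01, 14.92)]
side 12 [(0.13, 17.2), (0.2, 15.32), (0.28, 13.52), (-0.02, 17.84), (0.02, 15.82), (0.07, 13.83), (0.15, 11.9), (0.25, 10.07), (-0.07, 12.59), (-0.02, 10.55), (0.06, 8.55), (0.19, 6.64)]
```

View pics/f.png

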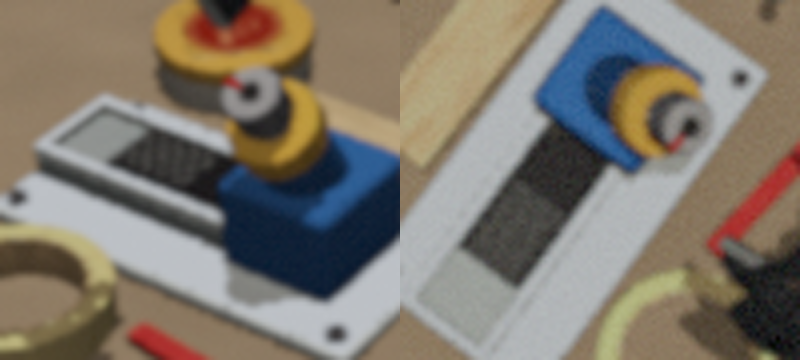

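The ring has been turned and the slide is still home; the stripe still faces the slide. I'll measure the barrel angle more finely, because it may have crept within the notch play.

Run:
```python
from h import *
ims={"0":(cv2.imread("pics/top0.png"),cv2.imread("pics/side0.png")),"1":(cv2.imread("pics/t1.png"),cv2.imread("pics/s1.png"))}
ims["2"]=(np.mean([camera("top")[:,:,::-1] for _ in range(4)],0),np.mean([camera("side")[:,:,::-1] for _ in range(4)],0))
c=A0+103.5*ax; y=jy; 
for k,v in ims.items():
    for n,im in zip(("top","side"),v):
        im=cv2.GaussianBlur(im.astype(np.float32),(0,0),.5); red=im[...,2]-im[...,1:2].max(-1)
        th=np.linspace(-1,1.6,131); r=np.linspace(7,13,7)
        P=[[proj(n,c+rr*(np.cos(a)*jy+np.sin(a)*CW)) for rr in r] for a in th]; P=np.array(P,np.float32)
        g=cv2.remap(red,P[...,0],P[...,1],cv2.INTER_LINEAR).mean(1); w=np.clip(g-g.max()*.5,0,None)
        print(k,n,round((w*th).sum()/w.sum(),3),g.max().round())
```

```text
0 top 0.688 55.0
0 side 0.694 60.0
1 top 0.052 54.0
1 side 0.043 64.0
2 top 0.074 57.0
2 side 0.088 64.0
```

```bash
python3 -c "
from workcell import *
print(close_job())"
```

```text
the job is handed in; nothing more can be done
None
```

I've handed the job in, and no verdict came back: the barrel measures about 0.08 rad off its mark (limit 0.15), the slide is in against its stop, and the ring was turned clockwise until the torque rose well above its drag, which I took as tight because its angle can't be seen.

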